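Load the cup warmer and switch it on with isolator and key

TASK

Get the cup warmer going: take the blue lid off the black warming plate and lay it, still upturned, on the bamboo draining board, and gently stand every cup from the board upright on the plate, everything wholly on its surface. Only when that is done, turn the red isolator handle on the grey supply box fully clockwise to on, and after that put the red-headed key from the wooden key stand fully home in the key switch, turn it clockwise as far as it goes, and leave it in there. Cups or lid may get knocked aside meanwhile: at the end all must stand where they belong, with the carafe, filter holder and scoop left alone.

Things in the scene. Friction and masses are not known exactly. Their poses are not given: they have to be found in the camera images.
- warmer: Cup warmer: flat black glass-topped plate, 220 mm (its x) by 250 mm (its y), fixed, no rim; origin at the centre of its underside, z up, top face 28 mm above the origin. The blue lid starts on its left (+y) half. The plate has room for four cups, for instance at x = +-45 mm, y = +-52 mm in its frame.
- board: Bamboo draining board, 240 mm (its x) by 260 mm (its y), 14 mm thick, fixed; origin at the centre of its underside, z up, top face 14 mm above the origin. The cups start on it, at most one near each of the four places x = +-55 mm, y = +-60 mm in its frame (within 12 mm).
- cup_a: Handleless white espresso cup, 58 mm tall, outside diameter 55 mm at the foot and 61 mm at the rim, wall 4 mm, 0.12 kg, open at the top. Origin at the centre of its underside, z up along its axis. Starts standing on the draining board; may be absent (then no entry or None).
- cup_b: Handleless blue espresso cup, 58 mm tall, outside diameter 55 mm at the foot and 61 mm at the rim, wall 4 mm, 0.12 kg, open at the top. Origin at the centre of its underside, z up along its axis. Starts standing on the draining board; may be absent (then no entry or None).
- cup_c: Handleless terracotta espresso cup, 58 mm tall, outside diameter 55 mm at the foot and 61 mm at the rim, wall 4 mm, 0.12 kg, open at the top. Origin at the centre of its underside, z up along its axis. Starts standing on the draining board; may be absent (then no entry or None).
- cup_d: Handleless white espresso cup, 58 mm tall, outside diameter 55 mm at the foot and 61 mm at the rim, wall 4 mm, 0.12 kg, open at the top. Origin at the centre of its underside, z up along its axis. Starts standing on the draining board; may be absent (then no entry or None).
- lid: Blue silicone carafe lid, stiff, lying upturned like a shallow dish (flat face down, skirt up): 22 mm tall, outside diameter 62 to 64 mm, wall 4 mm, 0.05 kg. Origin at the centre of its underside as it lies, z up along its axis.
- supply_box: Grey supply box, 220 mm (its x) by 120 mm (its y) by 75 mm tall, fixed on the worktop; origin at the centre of its underside, z up. On its top: the isolator on a yellow plate at x = -48 mm (towards the robot), the key switch with a steel bezel at x = +58 mm, both at y = 0.
- isolator_grip (a point): Point on the isolator's turning axis at the height to grip, 112 mm above the worktop. The handle is a red bar 62 mm long (this frame's x), 15 mm thick (its y), its top 8 mm above this point; 26 mm below this point begins the round skirt, 52 mm across. The frame turns with the handle; z is up.
- isolator (a joint): Isolator handle, rad: 0 = off (bar along the box's x), 1.571 = on (bar across the box), growing clockwise seen from above; firm stops at both ends, held by about 0.15 N m of friction so it stays where it is left. Starts at or within 0.1 of off.
- keyhole (a point): Centre of the face of the key switch's rotor (steel disc 33 mm across, 83 mm above the worktop, 1 mm above the 42 mm wide bezel). The slot runs straight down from here: 12 mm along this frame's x, 5.2 mm along its y, mouth flared by 3 mm all round at 45 degrees, over 24 mm deep. The frame turns with the rotor; z is up.
- keyswitch (a joint): Key switch rotor, rad: 0 = off (slot along the box's x), 1.222 = on, growing clockwise seen from above; firm stops at both ends, friction about 0.06 N m, stays where it is left. Turned only by the key in its slot; the key has about 0.12 rad of play there, so turn it that much further than the rotor. Starts at 0.
- key: Loose key, upright, blade down, in the stand. Origin at the shoulder under the head, z up. Blade: 24 mm down, 10 mm wide (its x), 4 mm thick (its y), its last 4 mm narrower. Above the shoulder a steel collar 24 mm wide, 8 mm high, then a red head 30 mm wide (x), 9 mm thick (y), to 40 mm above the shoulder. 30 g. Fits either way round. Fully home, the shoulder rests on the rotor's face.
- key_grip (a point): Centre of the flat faces of the key's head, 25 mm above the shoulder; to be pinched across the key's y (9 mm).
- key_stand: Fixed olive-wood block, 42 (its x) x 92 (its y) x 32 mm tall; origin at the centre of its underside, z up. The red key stands in the slot at y = +22 mm (6.5 mm along x, 13 mm along y, 27 mm deep), shoulder on the block's top, head's width along the block's y. A small fixed brass house key, 27 mm above the block, is in the other slot at y = -26 mm and stays there.
- carafe: Glass coffee carafe, 140 mm tall, 110 mm across, with a black handle: leave it alone. Origin at the centre of its underside.
- filter_holder: White ceramic filter holder, 84 mm tall, 104 mm across: leave it alone. Origin at the centre of its underside.
- scoop: Steel coffee scoop, about 150 mm long, lying on the worktop: leave it alone. Origin under the middle of the handle.
Mind the look-alikes: they are no part of the job. What is shaped like the cup_c but purple or turquoise is not meant.

How it is judged:
By the outcome, as a careful person would: the job done as asked, in the order asked, and still so for the second after the job is handed in, with the robot touching nothing.
Of cup_a, cup_b, cup_c, cup_d only 2 to 4 are there at a start; the rules pass over those that are not, and their reading is None.
At some moment in a run one of cup_a, cup_b, cup_c, cup_d, lid may be knocked a few centimetres aside while the robot is not near it.
It also fails if it takes over 210 s, if anything falls off the work surface, if the arm or the gripper's body presses on something with over 40 N, if the wrist force passes 120 N, or if a joint passes its speed limit or range.

ROBOT

A 6-joint arm with a two-finger parallel gripper is mounted at the origin on the work surface. World frame = base frame: x ahead of the robot, y to its left, z up, the work surface at z = 0. Lengths are in m, angles in rad, forces in N, time in s.
With the tool pointing down it reaches from about 0.225 to 0.875 m from the base axis. Payload 3.4 kg.
Tool frame: the origin (TCP) lies at the very end of the fingers, on their centre line; the grasp point (between the pads) lies 19 mm behind it; z points along the fingers, y is the direction in which the jaws open and shut (so a half turn about z gives the same grasp; the last joint's range is limited). The gripper opens to 85 mm and grips with 20 to 120 N. Pads are 22 mm wide; open, the fingers measure 114 mm over their backs; the gripper's body (76 mm by 85 mm) begins 54 mm behind the grasp point. The pads swing forward as they close: fully open they stand 13 mm farther back than shut.
Start: joints at [-1.37, 0.276, 1.505, -0, 1.361, -0.121], TCP at [0.182, -0.546, 0.231] pointing down, gripper open.
Joint ranges: [-2.89, 2.89], [-0.75, 2.08], [0.22, 2.7], [-1.18, 4.32], [0.11, 2.71], [-2.7, 2.7]. Speed limits (rad/s): [2.57, 2.57, 3.14, 3.14, 3.14, 3.14].

INTERFACE

Orientations are given as a unit quaternion [w, x, y, z].
In Python, from rig import manip gives the robot as it stands. The module is installed in compiled form; this text tells all that it offers.
- The arm moves only by the tool carry_out, never from a script. Its argument "moves" is one flat list of numbers, 5 for each row, row after row: the opening in per cent of the stroke, from 0 (shut) to 100 (fully open), then the shift along the world's x, y, z in cm, then the turn about the world's z in rad. A call has exactly 10 rows; each row shifts and turns the commanded pose from where the row before left it; what a row does not reach is not made up. A row lasts 1/10 s, in which the tool goes at most 50 mm and 8.59 degrees, less where a joint would pass 70% of its speed; a pose out of reach is approached as far as the arm can. A call is refused whole if a number of a shift passes 5 or a number of a turn 0.15, either way. A call with a gripper value outside its range is refused whole. The fingers move at their own pace and stop on an object; "squeeze" is the grip in N (left out, the last holds). Time passes only in rows, so rows that do not move let the fingers close, or fill a call up. It gives the time, the measured TCP pose, the force and the opening at its end, in the units of the state.
- manip.get_state(): the state, without advancing time (a new reading comes with each control period).
- manip.get_image(name): name is "scene" or "side" or "wrist"; returns the picture (400x640x3 uint8, red, green, blue); there is no depth.
- manip.camera_info(name): a dict with "fov_y" (degrees; the focal length in pixels is half the picture's height over the tangent of half this angle, whatever the lens; pixels are square), "cx", "cy" (the principal point, pixels), "rvec" (rotation vector, rad) and "tvec" (3), from world to camera coordinates, as OpenCV has them; the wrist camera has in their place "hand_eye" (4x4, takes a point from camera to tool coordinates, whose origin is the TCP and whose axes are the flange's). Camera axes: x right, y down, z forward; pixel columns grow to the right and rows downward; lengths in m; the calibration is good to about 2 mm. A picture is of the moment at which its call begins: read the wrist's pose just before it. camera_info takes no time and is no camera call.
- manip.sign_off(): hands the job in, once; it reports no verdict.
The state is a dict: "clock": time; "qpos": joint angles; "qd": joint speeds; "effort": joint torques, N m; "position": TCP position; "ee_rot": TCP orientation; "contact_force": force on the tool from outside, world axes, zero at the start; "moment": the same for the moment, N m; "width": finger opening in m.
Only numpy, scipy, OpenCV 4.12 (cv2) and the standard library are available. Lean on these libraries where they do the work, as an engineer would, in place of code of your own. Each camera call takes 0.05 s, during which the arm holds its last target. There are 200 camera calls.

## Working session

There is one attempt and no reset: what is moved stays moved. The work goes in short steps, Python scripts to look and compute and a tool call to move; the robot and the scene stay as the last step left them, time stands still between calls to the robot, and variables do not carry over. Pictures are saved under pics/ and viewed, about 12 in all and at most 16, crops included, and the job is handed in when it is done.

Besides the shell and the picture viewer there is one more tool, called after "Emit:" as a command line: name --argument value ..., lists and objects as JSON in quotes. carry_out: Moves the arm, as the interface text tells. Its arguments: {"type":"object","properties":{"moves":{"type":"array","items":{"type":"number"}},"squeeze":{"type":"number"}},"required":["moves"]}

```bash
mkdir -p pics; cat > h.py <<'E'
import numpy as np, cv2
from rig import manip
from scipy.spatial.transform import Rotation as R
def K(ci):
    f=200/np.tan(np.radians(ci["fov_y"])/2); return f,ci["cx"],ci["cy"]
def pose(name,st=None):
    """camera-to-world R,t"""
    ci=manip.camera_info(name)
    if name=="wrist":
        st=st or manip.get_state(); q=st["ee_rot"]
        Rt=R.from_quat([q[1],q[2],q[3],q[0]]).as_matrix(); H=np.array(ci["hand_eye"])
        return ci,Rt@H[:3,:3],Rt@H[:3,3]+np.array(st["position"])
    Rc=cv2.Rodrigues(np.array(ci["rvec"],float))[0]
    return ci,Rc.T,-Rc.T@np.array(ci["tvec"],float).ravel()
def cast(p,u,v,z):
    ci,Rw,t=p; f,cx,cy=K(ci)
    d=Rw@np.array([(u-cx)/f,(v-cy)/f,1.]); return t+d*(z-t[2])/d[2]
def proj(p,X):
    ci,Rw,t=p; f,cx,cy=K(ci); c=Rw.T@(np.array(X)-t); return np.array([cx+f*c[0]/c[2],cy+f*c[1]/c[2]])
def snap(name,fn=None):
    p=pose(name); im=manip.get_image(name)
    if fn: cv2.imwrite("pics/"+fn,im[:,:,::-1])
    return p,im
E
python3 - <<'E'
from h import *
for n in ("scene","side","wrist"):
    p,im=snap(n,n+"0.png"); print(n,p[0],p[2])
print(manip.get_state())
E
```

```text
scene {'fov_y': 53.935067709092834, 'cx': 317.66264759742563, 'cy': 199.35075012146118, 'rvec': array([ 1.64551764,  1.98899173, -0.74011624]), 'tvec': array([ 0.00464315, -0.3642745 ,  1.59757889])} [1.30360542 0.23530223 0.96447993]
side {'fov_y': 53.27637457986271, 'cx': 310.3305220965239, 'cy': 195.43096931370337, 'rvec': array([ 0.7810319 , -2.35435112,  1.39654847]), 'tvec': array([0.50062299, 0.21436929, 1.12973558])} [-0.09931394  1.0187557   0.72467484]
wrist {'fov_y': 63.5379635698185, 'cx': 322.3686035233667, 'cy': 198.56848070857342, 'hand_eye': array([[-4.29151818e-04, -9.58028836e-01, -2.86671527e-01,
         7.39415151e-02],
       [ 9.99999753e-01, -5.70908934e-04,  4.10907603e-04,
         1.22982708e-03],
       [-5.57324668e-04, -2.86671280e-01,  9.58028844e-01,
        -1.41468731e-01],
       [ 0.00000000e+00,  0.00000000e+00,  0.00000000e+00,
         1.00000000e+00]])} [ 0.25231879 -0.52301925  0.37199843]
{'clock': 0.15, 'qpos': array([-1.36999665e+00,  2.76452044e-01,  1.50582070e+00, -1.62532441e-06,
        1.36074356e+00, -1.21001584e-01]), 'qd': array([ 0.00185833, -0.00139829, -0.00289189, -0.00102401, -0.00146261,
       -0.00092422]), 'effort': array([ 2.43566777e-03, -4.17145336e+01, -2.46033347e+01, -1.44854089e-04,
        7.62632437e-03, -9.51091920e-06]), 'position': array([ 0.18177192, -0.54509195,  0.23064574]), 'ee_rot': array([-7.11230632e-04,  9.87083119e-01,  1.60207394e-01, -2.91878027e-05]), 'contact_force': array([-0.28282398, -0.13601816, -0.69943304]), 'moment': array([-0.02706618, -0.00841424, -0.01211716]), 'width': 0.08557244336964086}
```

View pics/scene0.png

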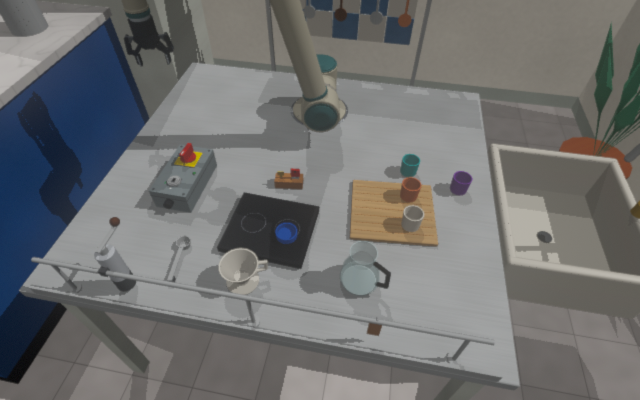

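View pics/side0.png

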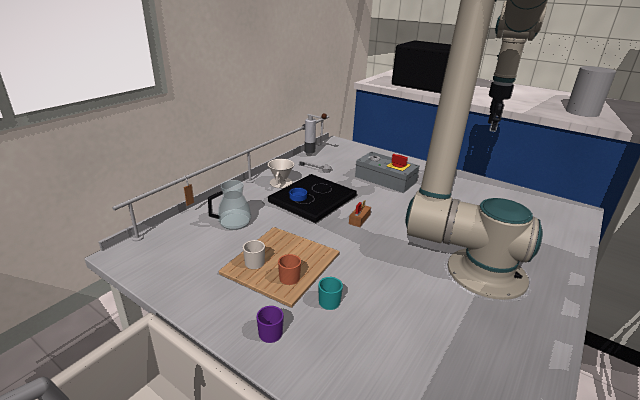

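The scene has two cups on the board: white at scene (413,219) and terracotta at (410,190). Turquoise (410,165) and purple (461,183) are look-alikes standing off the board. The lid is at (287,232), the plate around (270,230), the box at (185,178), and the key stand at (290,180) with the red key head at (295,172).

```bash
cat > loc.py <<'E'
from h import *
def blob(im,lo,hi,box=None,k=3):
    m=cv2.inRange(cv2.cvtColor(im,cv2.COLOR_RGB2HSV),lo,hi)
    if box: b=np.zeros_like(m); x0,y0,x1,y1=box; b[y0:y1,x0:x1]=255; m&=b
    m=cv2.morphologyEx(m,cv2.MORPH_CLOSE,np.ones((k,k)))
    c=cv2.findContours(m,0,2)[0]
    return max(c,key=cv2.contourArea) if c else None
def quad(c):
    h=cv2.convexHull(c)
    for e in np.arange(2,25,.5):
        q=cv2.approxPolyDP(h,e,True)
        if len(q)<=4: return q.reshape(-1,2)
def fit(p,c,z):
    """world contour -> min-area rect at height z"""
    w=np.array([cast(p,u,v,z)[:2] for u,v in cv2.convexHull(c).reshape(-1,2)],np.float32)
    return cv2.minAreaRect(w*1000)
E
python3 - <<'E'
from loc import *
p,im=snap("scene","s1.png")
B={"board":((10,60,90),(24,200,255),(340,172,445,250),.014),"plate":((0,0,0),(180,255,60),(212,190,325,270),.028)}
for n,(lo,hi,b,z) in B.items():
    c=blob(im,lo,hi,b,9); q=quad(c); print(n,q.tolist(),[np.round(cast(p,*x,z)[:2],3).tolist() for x in q],fit(p,c,z))
for n,lo,hi,b,z in [("terra",(0,90,60),(10,255,255),(395,170,425,205),.06),("lid",(105,120,50),(130,255,255),(265,212,310,252),.045),
  ("redkey",(0,120,60),(6,255,255),(280,165,305,182),.057),("redkey2",(172,120,60),(180,255,255),(280,165,305,182),.057),("iso",(172,120,60),(180,255,255),(175,140,200,168),.112),("yellow",(22,120,100),(35,255,255),(165,140,210,175),.075)]:
    c=blob(im,lo,hi,b)
    if c is None: print(n,None); continue
    x,y,w,h=cv2.boundingRect(c); print(n,(x,y,w,h),fit(p,c,z))
s=im[135:275,145:445]; cv2.imwrite("pics/c1.png",cv2.resize(s,(780,364),interpolation=cv2.INTER_CUBIC)[:,:,::-1])
E
```

```text
board [[430, 186], [436, 245], [350, 238], [353, 180]] [[0.359, 0.442], [0.596, 0.459], [0.619, 0.209], [0.381, 0.188]] ((472.652587890625, 323.4012451171875), (276.1806945800781, 258.4365539550781), 5.2294697761535645)
plate [[244, 194], [317, 207], [300, 267], [218, 249]] [[0.522, -0.146], [0.531, 0.093], [0.752, 0.087], [0.738, -0.154]] ((636.3533325195312, -29.934677124023438), (248.6371307373047, 226.15499877929688), 87.4614028930664)
terra (401, 178, 20, 24) ((430.3015441894531, 372.0057067871094), (56.946044921875, 104.1318130493164), 88.61558532714844)
lid (275, 222, 23, 22) ((656.095458984375, 25.113866806030273), (75.04216003417969, 63.86790466308594), 10.902607917785645)
redkey (291, 169, 8, 3) ((413.8697204589844, -4.287755966186523), (9.29848861694336, 23.222673416137695), 11.009868621826172)
redkey2 None
iso None
yellow (175, 152, 27, 15) ((443.4622802734375, -356.0433349609375), (69.691650390625, 71.119384765625), 88.73467254638672)
```

View pics/c1.png

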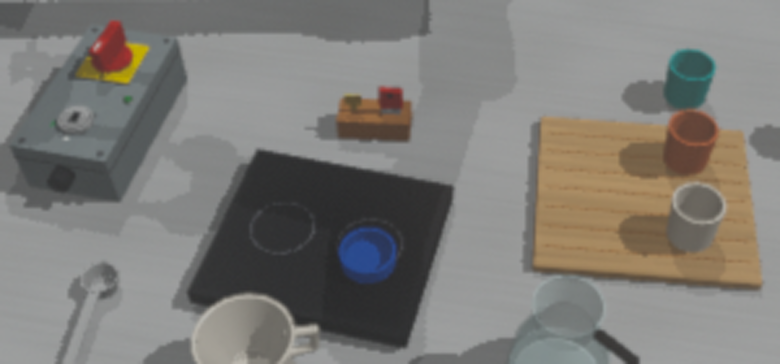

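Crop confirms it: two cups on the board (white, terracotta); turquoise is off it. The lid sits on the plate, and the red key is next to the brass one. Next I move over the plate and look with the wrist camera.

Emit:
carry_out --moves '[100, 2.8, 3.4, 0.2, 0.14, 100, 2.8, 3.4, 0.2, 0.14, 100, 2.8, 3.4, 0.2, 0.14, 100, 2.8, 3.4, 0.2, 0.14, 100, 2.8, 3.4, 0.2, 0.14, 100, 2.8, 3.4, 0.2, 0.14, 100, 2.8, 3.4, 0.2, 0.14, 100, 2.8, 3.4, 0.2, 0.14, 100, 2.8, 3.4, 0.2, 0.13, 100, 2.8, 3.4, 0.2, 0]' --squeeze 20

```text
clock: 1.2
position: [0.4626, -0.2039, 0.2514]
ee_rot: [0.0, 0.706, 0.708, 0.0]
contact_force: [-0.3, 0.1, 0.4]
width: 0.0855
```

Emit:
carry_out --moves '[100, 2.8, 3.4, 0, 0, 100, 2.8, 3.4, 0, 0, 100, 2.8, 3.4, 0, 0, 100, 2.8, 3.4, 0, 0, 100, 2.8, 3.4, 0, 0, 100, 0, 3.4, 0, 0, 100, 0, 0, 0, 0, 100, 0, 0, 0, 0, 100, 0, 0, 0, 0, 100, 0, 0, 0, 0]'

```text
clock: 2.2
position: [0.6016, -0.0027, 0.2514]
ee_rot: [0.0, 0.707, 0.707, -0.0]
contact_force: [-0.1, 0.4, 0.2]
width: 0.0853
```

```bash
python3 - <<'E'
from loc import *
p,im=snap("wrist","w1.png"); s=manip.get_state(); print(s["clock"],s["position"],s["ee_rot"])
c=blob(im,(105,100,40),(130,255,255)); print(cv2.boundingRect(c),fit(p,c,.045))
p2,i2=snap("scene"); 
for n,u,v,z in [("terra",411,184,.072),("white",413,213,.072),("turq",411,160,.058),("lid",286,231,.05)]: print(n,cast(p2,u,v,z))
E
```

```text
2.25 [ 0.6016421  -0.00275008  0.2514536 ] [ 2.02284670e-04  7.07340952e-01  7.06872501e-01 -5.45251262e-05]
(341, 115, 63, 62) ((656.1366577148438, 23.43863296508789), (65.09705352783203, 66.43759155273438), 89.94171905517578)
terra [0.41965971 0.3707652  0.072     ]
white [0.53670874 0.38022688 0.072     ]
turq [0.29364533 0.36937975 0.058     ]
lid [0.65513236 0.02556507 0.05      ]
```

View pics/w1.png

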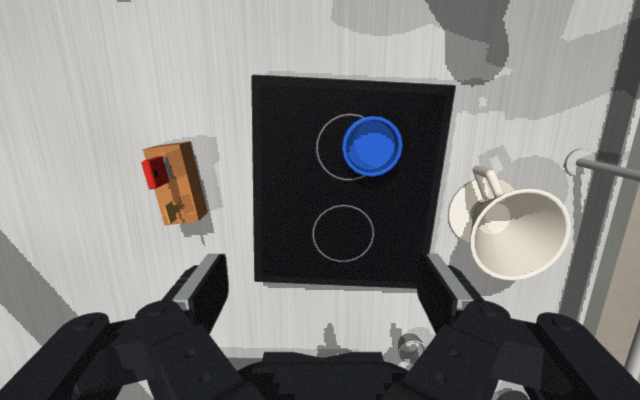

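Wrist view: lid at (372,146), which puts it at (0.656, 0.024). The filter holder is clear on the right at (520,235), and the key stand is on the left. Gripping the lid.

Emit:
carry_out --moves '[100, 2.7, 1.3, -1, 0, 100, 2.7, 1.4, -1, 0, 100, 0, 0, -4, 0, 100, 0, 0, -4, 0, 100, 0, 0, -4, 0, 100, 0, 0, -3, 0, 100, 0, 0, -2, 0, 100, 0, 0, -1.5, 0, 100, 0, 0, -1.2, 0, 100, 0, 0, 0, 0]'

```text
clock: 3.3
position: [0.6546, 0.0249, 0.0326]
ee_rot: [-0.001, 0.707, 0.707, -0.001]
contact_force: [-0.1, -0.6, 0.3]
width: 0.0852
```

Emit:
carry_out --moves '[60, 0, 0, 0, 0, 60, 0, 0, 0, 0, 60, 0, 0, 0, 0, 60, 0, 0, 0, 0, 60, 0, 0, 0, 0, 60, 0, 0, 0, 0, 60, 0, 0, 0, 0, 60, 0, 0, 0, 0, 60, 0, 0, 0, 0, 60, 0, 0, 0, 0]'

```text
clock: 4.3
position: [0.6568, 0.0253, 0.0359]
ee_rot: [0.001, 0.707, 0.708, 0.001]
contact_force: [-0.2, -0.5, 5.9]
width: 0.0634
```

Emit:
carry_out --moves '[60, 0, 0, 2, 0, 60, 0, 0, 3, 0, 60, 0, 0, 4, 0, 60, 0, 0, 3, 0, 60, -2.7, 3.75, 0, 0, 60, -2.7, 3.75, 0, 0, 60, -2.7, 3.75, 0, 0, 60, -2.7, 3.75, 0, 0, 60, -2.7, 3.75, 0, 0, 60, -2.7, 3.75, 0, 0]'

```text
clock: 5.3
position: [0.4925, 0.2519, 0.1544]
ee_rot: [0.0, 0.707, 0.707, 0.0]
contact_force: [1.3, -0.3, -1.1]
width: 0.063
```

Emit:
carry_out --moves '[60, 0, 0, 0, 0, 60, 0, 0, -3, 0, 60, 0, 0, -3, 0, 60, 0, 0, -2.5, 0, 60, 0, 0, -2, 0, 60, 0, 0, -1, 0, 60, 0, 0, -1, 0, 60, 0, 0, -0.5, 0, 60, 0, 0, -0.3, 0, 60, 0, 0, 0, 0]'

```text
clock: 6.3
position: [0.4945, 0.2506, 0.0221]
ee_rot: [0.0, 0.707, 0.707, 0.001]
contact_force: [-0.3, 1.2, -0.3]
width: 0.063
```

```bash
python3 - <<'E'
from loc import *
p,im=snap("wrist","w2.png")
E
```

```text
(no output)
```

View pics/w2.png

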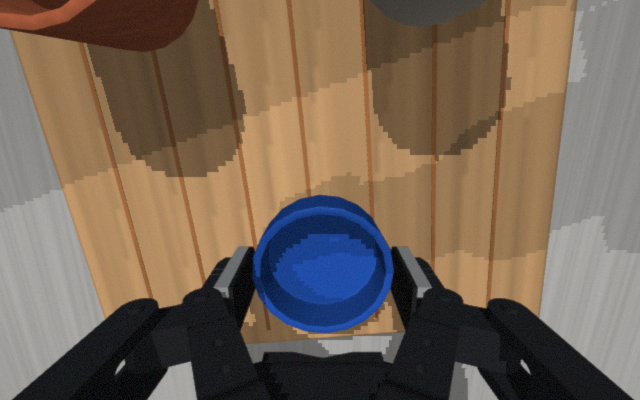

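The lid is held at image centre (325,265), with the board visible beyond it. Releasing, rising and turning over the terracotta cup.

Emit:
carry_out --moves '[60, 0, 0, -0.1, 0, 80, 0, 0, 0, 0, 100, 0, 0, 0, 0, 100, 0, 0, 0, 0, 100, 0, 0, 0, 0, 100, 0, 0, 2, 0, 100, 0, 0, 4, 0, 100, 0, 0, 4, 0, 100, 0, 0, 4, 0.14, 100, 0, 0, 4, 0.14]'

```text
clock: 7.35
position: [0.4935, 0.2504, 0.2018]
ee_rot: [-0.0, 0.599, 0.801, -0.0]
contact_force: [0.6, 0.3, -0.2]
width: 0.0852
```

Emit:
carry_out --moves '[100, -0.8, 1.5, 1, 0.14, 100, -0.8, 1.5, 1, 0.14, 100, -0.8, 1.5, 1, 0.14, 100, -1, 1.5, 1, 0.14, 100, -1, 1.5, 1, 0.14, 100, -1, 1.5, 0, 0.14, 100, -1, 1.5, 0, 0.14, 100, -1, 1.5, 0, 0.14, 100, 0, 0, 0, 0.14, 100, 0, 0, 0, 0.03]'

```text
clock: 8.35
position: [0.4193, 0.3709, 0.2501]
ee_rot: [-0.0, -0.002, 1.0, -0.0]
contact_force: [0.0, 0.4, -0.5]
width: 0.0854
```

```bash
python3 - <<'E'
from loc import *
p,im=snap("wrist","w3.png"); s=manip.get_state(); print(s["clock"],s["position"],s["ee_rot"])
for n,lo,hi,z in [("lid",(105,100,40),(130,255,255),.03),("terra",(2,130,60),(9,255,255),.045)]:
    c=blob(im,lo,hi); print(n,cv2.boundingRect(c),fit(p,c,z))
E
```

```text
8.4 [0.41945645 0.37071859 0.25007653] [-1.71923800e-04 -1.61954828e-03  9.99998668e-01 -1.07916615e-04]
lid (195, 203, 55, 53) ((494.7978515625, 249.37109375), (64.79804229736328, 67.13113403320312), 81.62316131591797)
terra (294, 143, 59, 61) ((423.7347412109375, 370.2626953125), (63.239707946777344, 64.24090576171875), 46.89157485961914)
```

View pics/w3.png

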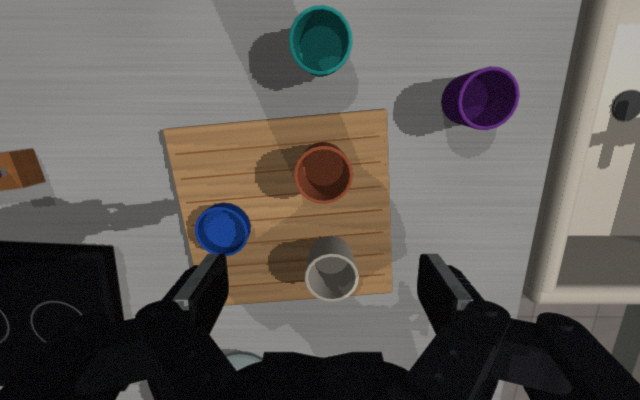

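Wrist view: lid at (222,229) lies on the board, terracotta rim at (323,173), white rim at (331,277). Turquoise (321,40) and purple (480,98) stay put.

```bash
python3 - <<'E'
from loc import *
p=pose("wrist")
print(cast(p,323,173,.072),cast(p,331.5,277,.072))
im=cv2.imread("pics/w3.png")[:,:,::-1]
c=blob(im,(10,60,90),(24,220,255),None,25); q=quad(c); print([np.round(cast(p,*x,.014)[:2],3).tolist() for x in q])
E
```

```text
[0.41643875 0.37024065 0.072     ] [0.5344721  0.38010274 0.072     ]
[[0.355, 0.44], [0.589, 0.462], [0.61, 0.237], [0.379, 0.187]]
```

Emit:
carry_out --moves '[100, -0.1, 0, -4, 0, 100, 0, 0, -4, 0, 100, 0, 0, -4, 0, 100, 0, 0, -4, 0, 100, 0, 0, -3, 0, 100, 0, 0, -2, 0, 100, 0, 0, -1.3, 0, 100, 0, 0, 0, 0, 85, 0, 0, 0, 0, 75, 0, 0, 0, 0]'

```text
clock: 9.4
position: [0.4198, 0.3712, 0.0287]
ee_rot: [0.001, -0.0, 1.0, 0.001]
contact_force: [-0.2, 0.4, -0.6]
width: 0.0646
```

Emit:
carry_out --moves '[60, 0, 0, 0, 0, 55, 0, 0, 0, 0, 55, 0, 0, 0, 0, 55, 0, 0, 0, 0, 55, 0, 0, 1, 0, 55, 0, 0, 2, 0, 55, 0, 0, 3, 0, 55, 0, 0, 3, 0, 55, 0, 0, 3, 0, 55, 0, 0, 0, 0]'

```text
clock: 10.4
position: [0.4212, 0.3721, 0.1522]
ee_rot: [0.004, -0.0, 1.0, 0.003]
contact_force: [1.1, 0.7, -0.0]
width: 0.0593
```

Emit:
carry_out --moves '[55, 2, -4.3, 0, 0, 55, 2, -4.3, 0, 0, 55, 2, -4.3, 0, 0, 55, 2, -4.3, 0, 0, 55, 2, -4.3, 0, 0, 55, 2, -4.3, 0, 0, 55, 2, -4.3, 0, 0, 55, 2, -4.3, 0, 0, 55, 2, -4.3, 0, 0, 55, 2, -4.3, 0, 0]'

```text
clock: 11.4
position: [0.6186, -0.0613, 0.1465]
ee_rot: [-0.001, 0.0, 1.0, 0.0]
contact_force: [0.5, 0.8, -1.7]
width: 0.059
```

Emit:
carry_out --moves '[55, 1.4, -2.6, 0, 0, 55, 0, 0, 0, 0, 55, 0, 0, -3, 0, 55, 0, 0, -3, 0, 55, 0, 0, -2, 0, 55, 0, 0, -1, 0, 55, 0, 0, -0.5, 0, 55, 0, 0, -0.5, 0, 55, 0, 0, -0.3, 0, 55, 0, 0, 0, 0]'

```text
clock: 12.4
position: [0.6331, -0.0855, 0.0447]
ee_rot: [0.0, -0.0, 1.0, -0.0]
contact_force: [-0.7, 0.6, -0.6]
width: 0.0594
```

Emit:
carry_out --moves '[55, 0, 0, -0.1, 0, 55, 0, 0, -0.1, 0, 55, 0, 0, -0.05, 0, 55, 0, 0, 0, 0, 55, 0, 0, 0, 0, 55, 0, 0, 0, 0, 55, 0, 0, 0, 0, 55, 0, 0, 0, 0, 55, 0, 0, 0, 0, 55, 0, 0, 0, 0]'

```text
clock: 13.4
position: [0.6333, -0.0856, 0.0428]
ee_rot: [0.001, -0.0, 1.0, -0.0]
contact_force: [-2.2, 1.0, 6.0]
width: 0.0589
```

Contact with the plate; releasing.

Emit:
carry_out --moves '[75, 0, 0, 0, 0, 85, 0, 0, 0, 0, 100, 0, 0, 0, 0, 100, 0, 0, 0, 0, 100, 0, 0, 2, 0, 100, 0, 0, 4, 0, 100, 0, 0, 4, 0, 100, 0, 0, 4, 0, 100, -0.5, 4.5, 3.5, 0, 100, -0.5, 4.5, 3.5, 0]'

```text
clock: 14.4
position: [0.6242, -0.007, 0.2444]
ee_rot: [0.0, 0.001, 1.0, 0.0]
contact_force: [0.5, 0.7, -0.2]
width: 0.0854
```

Emit:
carry_out --moves '[100, -0.9, 4.7, 0, 0, 100, -0.9, 4.7, 0, 0, 100, -0.9, 4.7, 0, 0, 100, -0.9, 4.7, 0, 0, 100, -0.9, 4.7, 0, 0, 100, -0.9, 4.7, 0, 0, 100, -0.9, 4.7, 0, 0, 100, -0.9, 4.6, 0, 0, 100, 0, 0, 0, 0, 100, 0, 0, 0, 0]'

```text
clock: 15.4
position: [0.5515, 0.3691, 0.2424]
ee_rot: [-0.0, -0.001, 1.0, -0.0]
contact_force: [0.4, -1.0, -0.4]
width: 0.0854
```

```bash
cat > ck.py <<'E'
from loc import *
p,im=snap("wrist","w4.png"); s=manip.get_state(); print(s["clock"],s["position"])
p2,i2=snap("scene","s4.png")
g=cv2.cvtColor(im,cv2.COLOR_RGB2GRAY); g=cv2.medianBlur(g,3)
h=cv2.HoughCircles(g,cv2.HOUGH_GRADIENT,1.2,25,param1=120,param2=28,minRadius=22,maxRadius=45)
for u,v,r in (h[0] if h is not None else []): print("circ",u,v,r,np.round(cast(p,u,v,.072),4))
for n,lo,hi in [("lid",(105,100,40),(130,255,255)),("terra",(2,130,60),(9,255,255))]:
    c=blob(im,lo,hi)
    if c is not None: print("w",n,cv2.boundingRect(c),fit(p,c,.03)[0])
for n,lo,hi,z in [("lid",(105,100,40),(130,255,255),.03),("terra",(2,130,60),(9,255,255),.06)]:
    m=blob(i2,lo,hi,(210,165,445,270))
    if m is not None: print("s",n,cv2.boundingRect(m),fit(p2,m,z)[0])
cv2.imwrite("pics/m4.png",np.hstack([im,i2[135:275,145:445][:, :]] if 0 else [cv2.resize(im,(400,250)),cv2.resize(i2[150:275,210:445],(400,250))])[:,:,::-1])
E
python3 ck.py
```

```text
15.45 [0.5518976  0.36792069 0.24252653]
circ 333.0 162.6 28.48 [0.5364 0.3782 0.072 ]
circ 213.00002 114.600006 29.8 [0.4914 0.2654 0.072 ]
circ 240.6 305.40002 29.2 [0.698  0.2768 0.072 ]
circ 31.800001 238.20001 29.08 [0.6172 0.0636 0.072 ]
circ 10.200001 353.40002 37.48 [7.645e-01 6.000e-04 7.200e-02]
w lid (180, 87, 63, 61) (496.1629638671875, 249.10716247558594)
w terra (0, 51, 1, 1) (431.3258361816406, 42.682735443115234)
s lid (359, 197, 20, 17) (492.1766357421875, 249.48817443847656)
s terra (243, 204, 5, 3) (592.363525390625, -115.05914306640625)
```

View pics/m4.png

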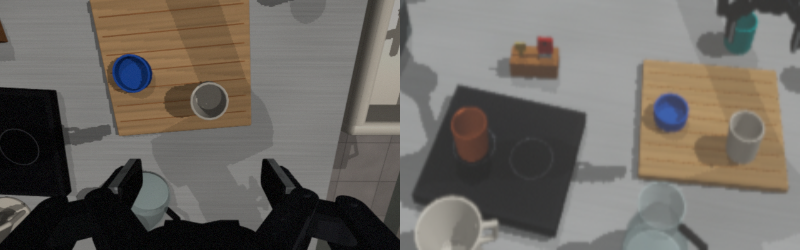

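Left (wrist): white cup at (0.536, 0.379), lid on the board. Right (scene): terracotta standing on the plate. Picking the white cup.

Emit:
carry_out --moves '[100, -1.6, 1.1, -2, 0, 100, 0, 0, -4, 0, 100, 0, 0, -4, 0, 100, 0, 0, -4, 0, 100, 0, 0, -3, 0, 100, 0, 0, -2.5, 0, 100, 0, 0, -2, 0, 100, 0, 0, 0, 0, 85, 0, 0, 0, 0, 75, 0, 0, 0, 0]'

```text
clock: 16.5
position: [0.5376, 0.3792, 0.0297]
ee_rot: [0.001, 0.0, 1.0, 0.001]
contact_force: [-0.0, 1.4, 0.2]
width: 0.0641
```

Emit:
carry_out --moves '[60, 0, 0, 0, 0, 55, 0, 0, 0, 0, 55, 0, 0, 0, 0, 55, 0, 0, 0, 0, 55, 0, 0, 1, 0, 55, 0, 0, 2, 0, 55, 0, 0, 3, 0, 55, 0, 0, 3, 0, 55, 0, 0, 3, 0, 55, 0, 0, 0, 0]'

```text
clock: 17.5
position: [0.5382, 0.3805, 0.1532]
ee_rot: [0.004, -0.0, 1.0, 0.002]
contact_force: [-0.1, 0.6, -0.8]
width: 0.059
```

Emit:
carry_out --moves '[55, 0.5, -4.7, 0, 0, 55, 0.5, -4.7, 0, 0, 55, 0.5, -4.7, 0, 0, 55, 0.5, -4.7, 0, 0, 55, 0.5, -4.7, 0, 0, 55, 0.5, -4.7, 0, 0, 55, 0.5, -4.7, 0, 0, 55, 3.2, -1.3, 0, 0, 55, 3.2, -1.3, 0, 0, 55, 0, 0, 0, 0]'

```text
clock: 18.5
position: [0.6386, 0.0216, 0.1466]
ee_rot: [0.001, 0.001, 1.0, -0.0]
contact_force: [-1.3, -0.1, -1.7]
width: 0.0589
```

Emit:
carry_out --moves '[55, 0, 0, 0, 0, 55, 0, 0, -3, 0, 55, 0, 0, -3, 0, 55, 0, 0, -2, 0, 55, 0, 0, -1, 0, 55, 0, 0, -0.5, 0, 55, 0, 0, -0.5, 0, 55, 0, 0, -0.3, 0, 55, 0, 0, -0.1, 0, 55, 0, 0, 0, 0]'

```text
clock: 19.5
position: [0.6354, 0.0241, 0.0445]
ee_rot: [0.0, -0.0, 1.0, 0.0]
contact_force: [-0.0, 1.2, -0.8]
width: 0.059
```

Emit:
carry_out --moves '[55, 0, 0, -0.1, 0, 55, 0, 0, -0.1, 0, 55, 0, 0, -0.05, 0, 55, 0, 0, 0, 0, 55, 0, 0, 0, 0, 55, 0, 0, 0, 0, 55, 0, 0, 0, 0, 55, 0, 0, 0, 0, 55, 0, 0, 0, 0, 55, 0, 0, 0, 0]'

```text
clock: 20.5
position: [0.6356, 0.0241, 0.0441]
ee_rot: [0.001, -0.0, 1.0, -0.0]
contact_force: [-2.8, 0.2, 10.4]
width: 0.0589
```

Emit:
carry_out --moves '[75, 0, 0, 0, 0, 85, 0, 0, 0, 0, 100, 0, 0, 0, 0, 100, 0, 0, 0, 0, 100, 0, 0, 2, 0, 100, 0, 0, 4, 0, 100, 0, 0, 4, 0, 100, 0, 0, 4, 0, 100, 0, 0, 4, 0, 100, 0, 0, 4, 0]'

```text
clock: 21.5
position: [0.6349, 0.0241, 0.2629]
ee_rot: [-0.0, -0.0, 1.0, 0.0]
contact_force: [0.4, 0.8, -0.3]
width: 0.0856
```

Emit:
carry_out --moves '[100, -1.8, -4, 0, 0, 100, -1.8, -4, 0, 0, 100, -1.8, -4, 0, 0, 100, -1.8, -4, 0, 0, 100, -1.8, -4, 0, 0, 100, -1.8, -4, 0, 0, 100, -1.8, -4, 0, 0, 100, -1.8, -4, 0, 0, 100, -1.8, -3.5, 0, 0, 100, 0, 0, 0, 0]'

```text
clock: 22.5
position: [0.4708, -0.3354, 0.261]
ee_rot: [-0.001, 0.003, 1.0, -0.001]
contact_force: [0.3, -0.3, 0.4]
width: 0.0853
```

```bash
python3 - <<'E'
from loc import *
p,im=snap("wrist","w5.png"); s=manip.get_state(); print(s["clock"],s["position"],s["ee_rot"])
p2,i2=snap("scene","s5.png")
for n,lo,hi,z in [("yellow",(20,120,90),(35,255,255),.075)]:
    c=blob(im,lo,hi); print(n,cv2.boundingRect(c),fit(p,c,z))
for lo,hi in [((0,150,60),(6,255,255)),((174,150,60),(180,255,255))]:
    c=blob(im,lo,hi)
    if c is not None: print("red",cv2.boundingRect(c),cv2.contourArea(c),fit(p,c,.12))
c=i2[135:275,145:445]
cv2.imwrite("pics/m5.png",np.vstack([im,cv2.resize(c,(428,200)).__class__(0) if 0 else cv2.copyMakeBorder(cv2.resize(c,(428,200)),0,0,0,212,0)])[:,:,::-1])
E
```

```text
22.55 [ 0.47196604 -0.33293386  0.26097658] [-3.25723229e-04  1.94671464e-03  9.99998035e-01  1.85073941e-04]
yellow (269, 118, 72, 70) ((449.19464111328125, -354.72100830078125), (70.53797912597656, 70.2667236328125), 88.92747497558594)
red (280, 125, 50, 69) 2156.0 ((446.96575927734375, -355.0002746582031), (43.249900817871094, 56.916507720947266), 54.850521087646484)
red (286, 149, 12, 6) 15.0 ((440.7813415527344, -363.5210266113281), (4.316373825073242, 9.385891914367676), 7.772264003753662)
```

View pics/m5.png

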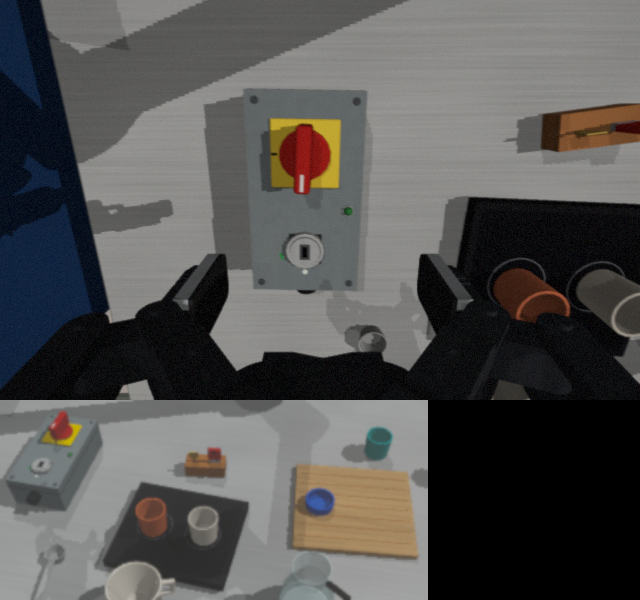

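Everything is in place: both cups are on the plate and the lid is on the board. The isolator is at (304,155), the bar is roughly along the box's x, and the keyhole is at (304,252).

```bash
python3 - <<'E'
from loc import *
p=pose("wrist")
f=lambda u,v,z:print(np.round(cast(p,u,v,z),4))
for u,v in [(244,90),(367,90),(364,288),(254,290)]: f(u,v,.075)
print("key");f(304,252,.083)
print("bar top ends");f(305,125,.12);f(302,193,.12)
im=cv2.imread("pics/w5.png"); cv2.imwrite("pics/c5.png",cv2.resize(im[80:300,235:380],(580,880))[:,:][::1][:,:] if 0 else cv2.resize(im[80:300,235:380],(395,600),interpolation=cv2.INTER_CUBIC))
E
```

```text
[ 0.3898 -0.4075  0.075 ]
[ 0.3901 -0.2892  0.075 ]
[ 0.6068 -0.2846  0.075 ]
[ 0.609  -0.4117  0.075 ]
key
[ 0.5571 -0.3525  0.083 ]
bar top ends
[ 0.4198 -0.347   0.12  ]
[ 0.4802 -0.3508  0.12  ]
```

View pics/c5.png

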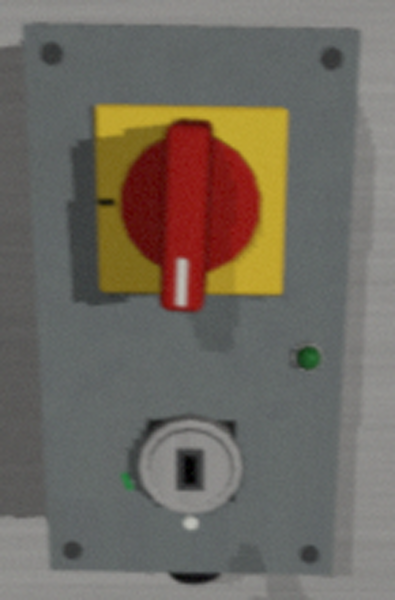

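Emit:
carry_out --moves '[100, -2.2, -1.7, -2, -0.05, 100, 0, 0, -4, 0, 100, 0, 0, -4, 0, 100, 0, 0, -3, 0, 100, 0, 0, -2, 0, 100, 0, 0, -1.7, 0, 70, 0, 0, 0, 0, 50, 0, 0, 0, 0, 30, 0, 0, 0, 0, 30, 0, 0, 0, 0]'

```text
clock: 23.6
position: [0.4519, -0.3482, 0.0958]
ee_rot: [0.001, 0.025, 1.0, -0.001]
contact_force: [0.0, 0.4, -0.4]
width: 0.028
```

Emit:
carry_out --moves '[10, 0, 0, 0, 0, 5, 0, 0, 0, 0, 5, 0, 0, 0, 0, 5, 0, 0, 0, 0, 5, 0, 0, 0, 0, 5, 0, 0, 0, 0, 5, 0, 0, 0, 0, 5, 0, 0, 0, 0, 5, 0, 0, 0, 0, 5, 0, 0, 0, 0]' --squeeze 30

```text
clock: 24.6
position: [0.4518, -0.3543, 0.0965]
ee_rot: [0.001, 0.024, 1.0, -0.006]
contact_force: [-2.1, -12.2, -1.0]
width: 0.0145
```

Emit:
carry_out --moves '[5, 0, -0.3, 0, 0, 5, 0, -0.2, 0, 0, 5, 0, 0, 0, -0.12, 5, 0, 0, 0, -0.12, 5, 0, 0, 0, -0.12, 5, 0, 0, 0, -0.12, 5, 0, 0, 0, -0.12, 5, 0, 0, 0, -0.12, 5, 0, 0, 0, 0, 5, 0, 0, 0, 0]'

```text
clock: 25.6
position: [0.4506, -0.3572, 0.0965]
ee_rot: [0.002, 0.375, 0.927, -0.004]
contact_force: [-5.0, -8.7, 4.0]
width: 0.0143
```

```bash
python3 -c "
from h import *
s=manip.get_state(); print(s['position'],s['ee_rot'],s['contact_force'],s['moment'],s['width'])"
```

```text
[ 0.45063121 -0.35721166  0.09648536] [ 0.0017553   0.37504201  0.92699772 -0.00395461] [-5.00083386 -8.72778943  4.04120317] [-1.29523835  0.82203811 -0.13368907] 0.014337155984728218
```

Emit:
carry_out --moves '[5, -0.1, -0.2, 0, 0, 5, 0, 0, 0, -0.12, 5, 0, 0, 0, -0.12, 5, 0, 0, 0, -0.12, 5, 0, 0, 0, -0.12, 5, 0, 0, 0, -0.12, 5, 0, 0, 0, -0.12, 5, 0, 0, 0, -0.08, 5, 0, 0, 0, -0.06, 5, 0, 0, 0, 0]'

```text
clock: 26.6
position: [0.4475, -0.3586, 0.0965]
ee_rot: [0.001, 0.726, 0.688, -0.004]
contact_force: [-9.0, -7.3, 7.9]
width: 0.0143
```

```bash
python3 -c "
from h import *
s=manip.get_state(); q=s['ee_rot'];print(2*np.arctan2(q[2],q[1])-np.pi/2,s['position'],s['contact_force'],s['moment'],s['width'])"
```

```text
-0.054272017750466084 [ 0.44747861 -0.35859558  0.09651238] [-9.02934041 -7.33110247  7.93847429] [-1.22133561  1.47355755  1.04846047] 0.014343761665433366
```

Stop reached (1.05 N m reaction). Releasing, rising, and going to the key.

Emit:
carry_out --moves '[5, 0, 0, 0, 0.04, 20, 0, 0, 0, 0, 40, 0, 0, 0, 0, 60, 0, 0, 0, 0, 60, 0, 0, 2, 0, 60, 0, 0, 4, 0, 60, 0, 0, 4, 0, 60, 0, 0, 4, 0, 60, -0.4, 4, 0, 0, 60, -0.4, 4, 0, 0]'

```text
clock: 27.6
position: [0.4431, -0.2747, 0.236]
ee_rot: [0.002, 0.714, 0.7, 0.001]
contact_force: [-0.1, 1.4, -0.5]
width: 0.0511
```

Emit:
carry_out --moves '[60, -0.4, 4.5, 0, 0, 60, -0.4, 4.5, 0, 0, 60, -0.4, 4.5, 0, 0, 60, -0.4, 4.5, 0, 0, 60, -0.4, 3, 0, 0, 60, 0, 0, 0, 0, 60, 0, 0, 0, 0, 60, 0, 0, 0, 0, 60, 0, 0, 0, 0, 60, 0, 0, 0, 0]'

```text
clock: 28.6
position: [0.4224, -0.0658, 0.2344]
ee_rot: [-0.0, 0.714, 0.7, -0.0]
contact_force: [-0.9, 0.1, 0.1]
width: 0.0511
```

```bash
python3 - <<'E'
from loc import *
p,im=snap("wrist","w6.png"); s=manip.get_state(); print(s["clock"],s["position"],s["ee_rot"],s["moment"],s["contact_force"])
p2,i2=snap("scene","s6.png"); cv2.imwrite("pics/s6.png",cv2.resize(i2[130:275,140:445],(763,362))[:,:,::-1])
c=blob(im,(0,150,60),(6,255,255)); print("red",cv2.boundingRect(c),cv2.contourArea(c),cv2.minAreaRect(c),fit(p,c,.072))
cv2.imwrite("pics/m6.png",np.vstack([im[0:300],cv2.resize(i2[130:275,140:445],(640,300))])[:,:,::-1])
E
```

```text
28.65 [ 0.42229136 -0.06568959  0.23433142] [-7.56287463e-05  7.14324763e-01  6.99814350e-01 -6.13109874e-05] [-0.02707759  0.02534109  0.02918035] [ 0.07454746 -0.69555272  0.52761076]
red (316, 95, 14, 34) 276.5 ((322.70269775390625, 111.21621704101562), (33.53739547729492, 9.535140991210938), 80.53767395019531) ((425.38946533203125, -2.1239500045776367), (8.680395126342773, 29.467544555664062), 8.362610816955566)
```

View pics/m6.png

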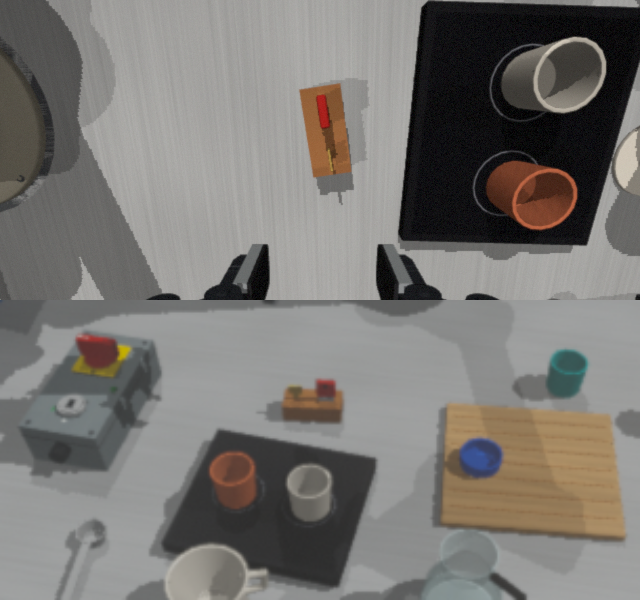

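Isolator bar is now across the box, cups and lid are in place. Red key head at wrist (323,111) (the brass one is at (332,158)), so it is at (0.425, −0.002) with yaw 0.146. Grasping it.

Emit:
carry_out --moves '[60, 0.1, 3.2, 0, 0.09, 60, 0.2, 3.2, -1, 0.077, 60, 0, 0, -4, 0, 60, 0, 0, -4, 0, 60, 0, 0, -3, 0, 60, 0, 0, -3, 0, 60, 0, 0, -2, 0, 60, 0, 0, -1.2, 0, 60, 0, 0, -0.9, 0, 60, 0, 0, 0, 0]'

```text
clock: 29.7
position: [0.4245, -0.001, 0.0426]
ee_rot: [-0.001, 0.653, 0.757, -0.001]
contact_force: [-0.4, 0.5, -0.5]
width: 0.0513
```

```bash
python3 - <<'E'
from loc import *
p,im=snap("wrist","w7.png"); s=manip.get_state(); q=s["ee_rot"]; print(s["position"],2*np.arctan2(q[2],q[1])-np.pi/2,s["contact_force"])
c=blob(im,(0,150,60),(6,255,255)); print("red",cv2.boundingRect(c),cv2.minAreaRect(c)); print(fit(p,c,.072)); print(proj(p,s["position"]+np.array([0,0,.029])))
E
```

```text
[ 0.4251474  -0.00107148  0.04330476] 0.1475659187235676 [ 1.21862706  0.4755302  -0.26142914]
red (310, 230, 23, 93) ((321.0, 276.0), (92.0, 22.0), 90.0)
((424.43927001953125, 4.878416061401367), (8.683121681213379, 40.49968338012695), 7.2338995933532715)
[320.80462276 291.89553028]
```

View pics/w7.png

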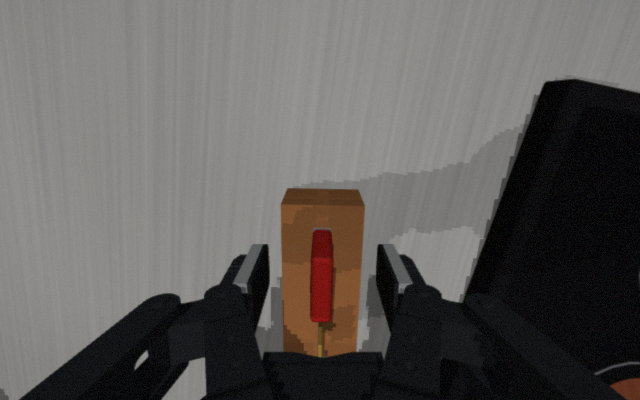

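Key centred between the jaws: its top face runs from about v=263 to 322, and the TCP projects to 292. Closing.

Emit:
carry_out --moves '[30, 0, 0, 0, 0, 10, 0, 0, 0, 0, 0, 0, 0, 0, 0, 0, 0, 0, 0, 0, 0, 0, 0, 0, 0, 0, 0, 0, 0, 0, 0, 0, 0, 0, 0, 0, 0, 0, 0, 0, 0, 0, 0, 0, 0, 0, 0, 0, 0, 0]' --squeeze 40

```text
clock: 30.75
position: [0.4253, -0.001, 0.0441]
ee_rot: [0.0, 0.653, 0.758, 0.0]
contact_force: [-1.2, -0.1, 5.9]
width: 0.0083
```

Emit:
carry_out --moves '[0, 0, 0, 1, 0, 0, 0, 0, 3, 0, 0, 0, 0, 4, 0, 0, 0, 0, 4, 0, 0, 0, 0, 3, 0, 0, 0.8, -3.8, 0, 0.14, 0, 0.8, -3.8, 0, 0.14, 0, 0.8, -3.8, 0, 0.14, 0, 0.8, -3.8, 0, 0.14, 0, 0.8, -3.8, 0, 0.14]'

```text
clock: 31.75
position: [0.4651, -0.1916, 0.1941]
ee_rot: [0.0, 0.352, 0.936, 0.0]
contact_force: [0.6, -0.1, 0.0]
width: 0.0082
```

Emit:
carry_out --moves '[0, 0.8, -3.8, 0, 0.14, 0, 0.8, -3.8, 0, 0.14, 0, 0.8, -3.8, 0, 0.14, 0, 0.8, -3.8, 0, 0.14, 0, 0.3, -0.9, 0, 0.14, 0, 0, 0, 0, 0.023, 0, 0, 0, 0, 0, 0, 0, 0, 0, 0, 0, 0, 0, 0, 0, 0, 0, 0, 0, 0]'

```text
clock: 32.75
position: [0.5, -0.3503, 0.1939]
ee_rot: [0.0, 0.001, 1.0, 0.0]
contact_force: [-0.3, -0.2, 0.1]
width: 0.0083
```

```bash
python3 - <<'E'
from loc import *
p,im=snap("wrist","w8.png"); s=manip.get_state(); q=s["ee_rot"]; print(s["clock"],s["position"],2*np.arctan2(q[2],q[1])-np.pi,s["contact_force"],s["width"])
print("proj nominal hole",proj(p,[.557,-.354,.083]))
E
```

```text
32.8 [ 0.50002219 -0.35047488  0.19382962] -0.0019082236590843848 [ 0.24466599  0.90238755 -1.10510552] 0.008534917941595478
proj nominal hole [319.42111686 257.56389122]
```

View pics/w8.png

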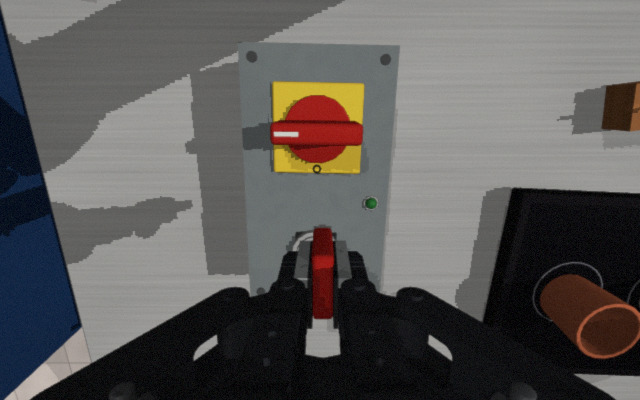

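Isolator bar now lies across the box (marker at (285,133)). The keyhole is hidden behind the key, so I move on in +x to see it.

Emit:
carry_out --moves '[0, 3.5, -0.1, 0, 0, 0, 3.5, -0.1, 0, 0, 0, 3.5, -0.1, 0, 0, 0, 0, 0, 0, 0, 0, 0, 0, 0, 0, 0, 0, 0, 0, 0, 0, 0, 0, 0, 0, 0, 0, 0, 0, 0, 0, 0, 0, 0, 0, 0, 0, 0, 0, 0]'

```text
clock: 33.8
position: [0.6047, -0.3543, 0.1937]
ee_rot: [0.0, 0.001, 1.0, -0.0]
contact_force: [-0.4, 0.0, -0.2]
width: 0.0084
```

```bash
python3 - <<'E'
from loc import *
p,im=snap("wrist","w9.png"); s=manip.get_state(); q=s["ee_rot"]; print(s["clock"],s["position"],2*np.arctan2(q[2],q[1])-np.pi)
u,v=proj(p,[.557,-.354,.083]).astype(int); print(u,v)
c=im[v-50:v+50,u-50:u+50]; 
g=cv2.cvtColor(c,cv2.COLOR_RGB2GRAY); m=(g<45).astype(np.uint8)
n,l,st,ce=cv2.connectedComponentsWithStats(m)
for i in range(1,n):
    if st[i,4]>15: print(st[i],ce[i]+[u-50,v-50],np.round(cast(p,*(ce[i]+[u-50,v-50]),.083),4))
h=cv2.HoughCircles(cv2.medianBlur(g,3),cv2.HOUGH_GRADIENT,1,20,param1=100,param2=18,minRadius=15,maxRadius=35)
for a,b,r in (h[0] if h is not None else []): print("circ",a+u-50,b+v-50,r,np.round(cast(p,a+u-50,b+v-50,.083),4))
cv2.imwrite("pics/c9.png",cv2.resize(c,(500,500),interpolation=cv2.INTER_CUBIC)[:,:,::-1])
E
```

```text
33.85 [ 0.60474898 -0.35435622  0.19370553] -0.0025950046241769442
323 134
[24 23  8  8 23] [299.43478261 109.52173913] [ 0.5385 -0.3724  0.083 ]
[ 43  40   8  16 113] [319.03539823 131.44247788] [ 0.5547 -0.3578  0.083 ]
circ 318.5 130.5 26.4 [ 0.554  -0.3582  0.083 ]
```

View pics/c9.png

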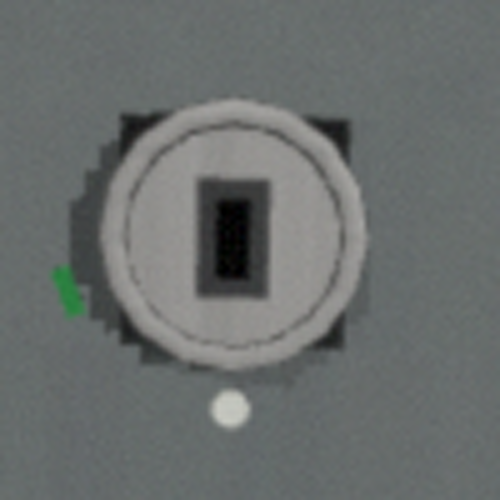

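Slot is clear at crop (233,238), giving (0.5545, −0.3577) with zero angle; this agrees with the axis found by gripping the isolator. Going above it.

Emit:
carry_out --moves '[0, -2.5, -0.2, 0, 0, 0, -2.5, -0.15, 0, 0, 0, 0, 0, -2, 0, 0, 0, 0, -2, 0, 0, 0, 0, -2, 0, 0, 0, 0, -1, 0, 0, 0, 0, 0, 0, 0, 0, 0, 0, 0, 0, 0, 0, 0, 0, 0, 0, 0, 0, 0]'

```text
clock: 34.85
position: [0.5556, -0.3582, 0.1247]
ee_rot: [0.001, 0.001, 1.0, -0.001]
contact_force: [-0.4, 0.1, 1.1]
width: 0.0079
```

Emit:
carry_out --moves '[0, 0, 0, -0.2, 0, 0, 0, 0, -0.2, 0, 0, 0, 0, -0.2, 0, 0, 0, 0, -0.2, 0, 0, 0, 0, -0.2, 0, 0, 0, 0, 0, 0, 0, 0, 0, 0, 0, 0, 0, 0, 0, 0, 0, 0, 0, 0, 0, 0, 0, 0, 0, 0]'

```text
clock: 35.85
position: [0.555, -0.3577, 0.1136]
ee_rot: [0.0, 0.001, 1.0, 0.0]
contact_force: [-0.0, 0.4, -0.4]
width: 0.0086
```

Emit:
carry_out --moves '[0, 0, 0, -0.2, 0, 0, 0, 0, -0.2, 0, 0, 0, 0, -0.2, 0, 0, 0, 0, -0.2, 0, 0, 0, 0, -0.2, 0, 0, 0, 0, -0.2, 0, 0, 0, 0, 0, 0, 0, 0, 0, 0, 0, 0, 0, 0, 0, 0, 0, 0, 0, 0, 0]'

```text
clock: 36.85
position: [0.5546, -0.3573, 0.1008]
ee_rot: [-0.001, 0.001, 1.0, 0.001]
contact_force: [-1.2, 2.4, -2.7]
width: 0.0083
```

Emit:
carry_out --moves '[0, 0, 0, -0.2, 0, 0, 0, 0, -0.2, 0, 0, 0, 0, -0.1, 0, 0, 0, 0, -0.1, 0, 0, 0, 0, -0.1, 0, 0, 0, 0, -0.1, 0, 0, 0, 0, 0, 0, 0, 0, 0, 0, 0, 0, 0, 0, 0, 0, 0, 0, 0, 0, 0]'

```text
clock: 37.85
position: [0.5547, -0.3573, 0.095]
ee_rot: [0.0, 0.001, 1.0, 0.0]
contact_force: [-4.2, 5.8, 8.6]
width: 0.008
```

Seated: z 0.095 as predicted, with 8.6 N upward. Turning clockwise.

Emit:
carry_out --moves '[0, 0, 0, 0, -0.12, 0, 0, 0, 0, -0.12, 0, 0, 0, 0, -0.12, 0, 0, 0, 0, -0.12, 0, 0, 0, 0, -0.12, 0, 0, 0, 0, -0.12, 0, 0, 0, 0, -0.12, 0, 0, 0, 0, -0.12, 0, 0, 0, 0, -0.12, 0, 0, 0, 0, 0]'

```text
clock: 38.85
position: [0.5544, -0.3577, 0.095]
ee_rot: [-0.0, 0.516, 0.857, -0.0]
contact_force: [-4.6, 4.0, 9.3]
width: 0.0083
```

Emit:
carry_out --moves '[0, 0, 0, 0, -0.1, 0, 0, 0, 0, -0.1, 0, 0, 0, 0, -0.08, 0, 0, 0, 0, -0.05, 0, 0, 0, 0, 0, 0, 0, 0, 0, 0, 0, 0, 0, 0, 0, 0, 0, 0, 0, 0, 0, 0, 0, 0, 0, 0, 0, 0, 0, 0]'

```text
clock: 39.85
position: [0.5541, -0.3579, 0.095]
ee_rot: [-0.0, 0.649, 0.761, -0.001]
contact_force: [-5.6, 3.7, 9.8]
width: 0.0083
```

```bash
python3 -c "
from h import *
s=manip.get_state(); q=s['ee_rot'];print(2*np.arctan2(q[2],q[1])-np.pi,s['position'],s['contact_force'],s['moment'],s['width'])"
```

```text
-1.4117509947725981 [ 0.55414856 -0.35793839  0.09498801] [-5.56281184  3.73726493  9.78521531] [0.69582017 1.00362611 0.01572624] 0.0082882404643365
```

Emit:
carry_out --moves '[0, 0, 0, 0, -0.04, 0, 0, 0, 0, -0.04, 0, 0, 0, 0, -0.04, 0, 0, 0, 0, 0, 0, 0, 0, 0, 0, 0, 0, 0, 0, 0, 0, 0, 0, 0, 0, 0, 0, 0, 0, 0, 0, 0, 0, 0, 0, 0, 0, 0, 0, 0]' --squeeze 60

```text
clock: 40.85
position: [0.5541, -0.3579, 0.095]
ee_rot: [-0.0, 0.693, 0.721, -0.001]
contact_force: [-5.0, 4.3, 9.3]
width: 0.0078
```

```bash
python3 - <<'E'
from loc import *
s=manip.get_state(); q=s['ee_rot'];print(2*np.arctan2(q[2],q[1])-np.pi,s['position'],s['contact_force'],s['moment'],s['width'])
p,im=snap("wrist","w10.png"); 
c=blob(im,(0,150,60),(6,255,255),(230,180,420,360)); print(cv2.boundingRect(c),cv2.minAreaRect(c))
cv2.imwrite("pics/c10.png",cv2.resize(im[150:350,200:450],(750,600))[:,:,::-1])
E
```

```text
-1.530948199546008 [ 0.55408917 -0.35794662  0.09504043] [-5.03075087  4.25180352  9.27765469] [0.77295658 1.01037488 0.22577884] 0.007780363950250396
(312, 228, 22, 91) ((322.5, 273.0), (90.0, 21.0), 90.0)
```

View pics/c10.png

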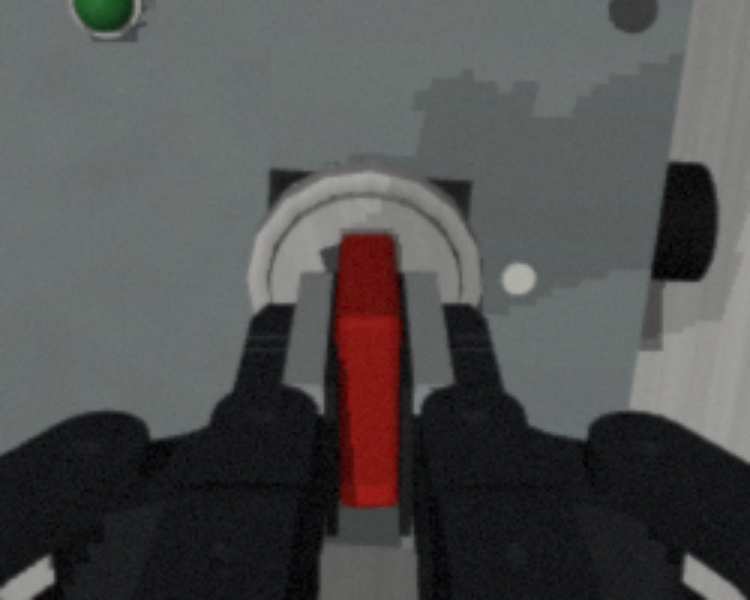

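Key head sits on the rotor, and the reaction moment has now risen to 0.23 N m. A bit further to confirm the stop.

Emit:
carry_out --moves '[0, 0, 0, 0, -0.04, 0, 0, 0, 0, -0.04, 0, 0, 0, 0, 0, 0, 0, 0, 0, 0, 0, 0, 0, 0, 0, 0, 0, 0, 0, 0, 0, 0, 0, 0, 0, 0, 0, 0, 0, 0, 0, 0, 0, 0, 0, 0, 0, 0, 0, 0]'

```text
clock: 41.9
position: [0.5539, -0.3575, 0.095]
ee_rot: [-0.001, 0.721, 0.693, -0.001]
contact_force: [-4.9, 4.8, 10.5]
width: 0.0081
```

```bash
python3 -c "
from h import *
s=manip.get_state(); q=s['ee_rot'];print(2*np.arctan2(q[2],q[1])-np.pi,s['position'],s['contact_force'],s['moment'],s['width'])"
```

```text
-1.6113441094734302 [ 0.55388811 -0.35746117  0.09502063] [-4.87321925  4.83611028 10.48487772] [0.97783663 1.14044654 0.1921766 ] 0.00812882079465468
```

The moment has plateaued at about 0.2 N m, well above the 0.06 friction, so the rotor is on its stop and the fingers are slipping. Releasing and backing off.

Emit:
carry_out --moves '[15, 0, 0, 0, 0, 30, 0, 0, 0, 0, 40, 0, 0, 0, 0, 50, 0, 0, 0, 0, 50, 0, 0, 2, 0, 50, 0, 0, 3, 0, 50, 0, 0, 4, 0, 50, 0, 0, 4, 0, 50, 0, 0, 2, 0, 50, 0, 0, 0, 0]'

```text
clock: 42.9
position: [0.557, -0.3593, 0.2477]
ee_rot: [0.005, 0.722, 0.692, 0.001]
contact_force: [0.6, -0.6, 0.1]
width: 0.043
```

Emit:
carry_out --moves '[50, -2, -4, 0, 0, 50, -2, -1, 0, 0, 50, -2, -1, 0, 0, 50, -2, -1, 0, 0, 50, -1, -1, 0, 0, 50, 0, 0, 0, 0, 50, 0, 0, 0, 0, 50, 0, 0, 0, 0, 50, 0, 0, 0, 0, 50, 0, 0, 0, 0]'

```text
clock: 43.9
position: [0.4657, -0.4372, 0.2434]
ee_rot: [0.0, 0.721, 0.693, 0.0]
contact_force: [-0.9, 0.3, -0.8]
width: 0.0426
```

```bash
python3 - <<'E'
from loc import *
p,im=snap("wrist","w11.png"); s=manip.get_state(); print(s["clock"],s["position"],s["contact_force"])
p2,i2=snap("scene","s11.png")
u,v=proj(p,[.5,-.357,.09]).astype(int); print(u,v)
print("lid",fit(p2,blob(i2,(105,100,40),(130,255,255),(210,165,445,270)),.03)[0])
cv2.imwrite("pics/m11.png",np.vstack([im[:290],cv2.resize(i2[130:275,140:445],(640,305))])[:,:,::-1])
E
```

```text
43.95 [ 0.46556445 -0.43728242  0.24344792] [0.80398944 0.38837967 0.7861881 ]
356 90
lid (491.76983642578125, 250.08688354492188)
```

View pics/m11.png

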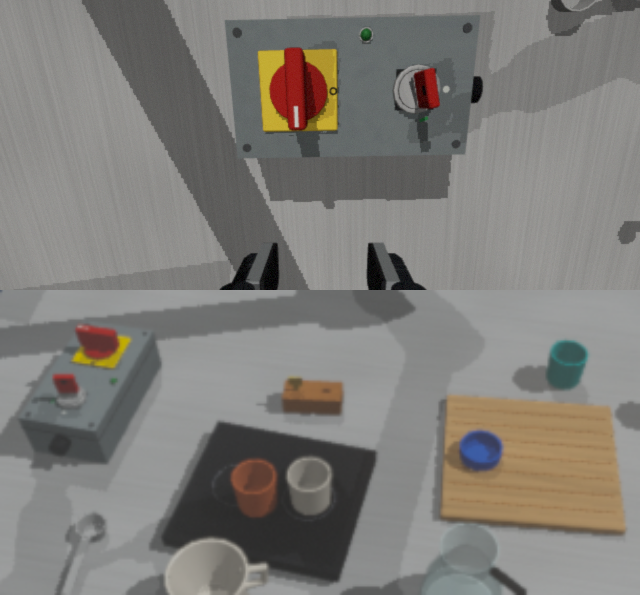

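The terracotta cup was nudged toward the white one (the announced knock), but it stands upright on the plate. Checking its position and the key's angle numerically.

```bash
python3 - <<'E'
from loc import *
import json
im=cv2.imread("pics/w11.png")[:,:,::-1]; i2=cv2.imread("pics/s11.png")[:,:,::-1]
p=pose("wrist"); p2=pose("scene")
c=blob(im,(0,190,130),(5,255,255),(395,55,450,120),1); print("key top",cv2.boundingRect(c),cv2.minAreaRect(c),fit(p,c,.123))
c=blob(im,(0,150,60),(6,255,255),(395,55,450,120)); print("key all",cv2.minAreaRect(c),fit(p,c,.123))
for n,u,v in [("terra rim",140+255/640*305,130+(470-290)/305*145),("white rim",140+309/640*305,130+(467-290)/305*145)]: print(n,cast(p2,u,v,.086))
cc=im[50:130,385:465]; cv2.imwrite("pics/c12.png",np.hstack([cv2.resize(cc,(400,400),interpolation=2),cv2.resize(i2[180:260,225:305],(400,400),interpolation=2)])[:,:,::-1])
E
```

```text
key top (425, 69, 14, 37) ((431.5899658203125, 87.1300048828125), (36.62813186645508, 8.7681245803833), 81.8698959350586) ((554.0530395507812, -358.3047790527344), (6.567890167236328, 27.278968811035156), 11.421499252319336)
key all ((426.4731750488281, 88.31880950927734), (39.16512680053711, 20.553447723388672), 81.57302856445312) ((550.3295288085938, -359.4156799316406), (15.362895965576172, 28.903900146484375), 12.127283096313477)
terra rim [ 0.64071154 -0.04783701  0.086     ]
white rim [0.62165434 0.02314297 0.086     ]
```

View pics/c12.png

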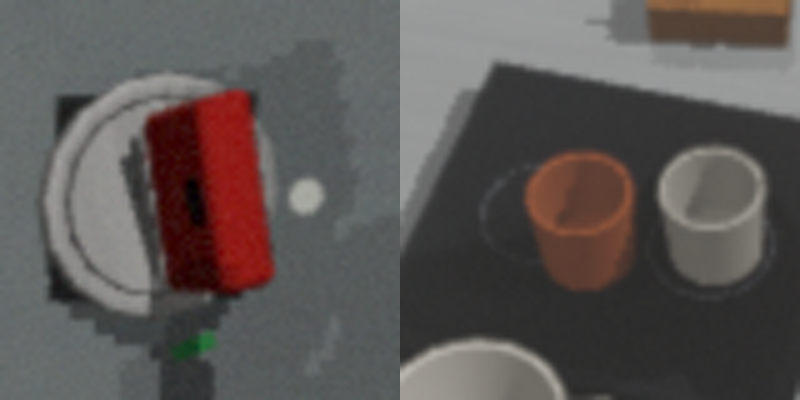

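Key head yaw is −78.5° (1.37 rad). Less the 0.12 play, the rotor is at about 1.25, which matches the 1.222 stop. Both cups stand upright about 73 mm apart, well inside the plate. Handing in.

```bash
python3 -c "
from rig import manip
print(manip.sign_off())"
```

```text
the job is handed in; nothing more can be done
None
```

The job is done and handed in at about 44 s on the robot's clock. I moved the blue lid, still upturned, onto the board, and stood the white and terracotta cups on the warming plate. These were the only two cups on the board. Then I turned the isolator fully clockwise, put the red key home in the switch, turned it to its stop and left it there.

**Cups and lid:** both cups stand upright and well inside the plate, about 73 mm apart. The lid is at (0.492, 0.250) on the board. The terracotta cup was knocked several centimetres towards the white one late in the run, while the robot was elsewhere. I left it because it still stood where it belongs.

**Isolator:** the bar lies across the box, and I felt about 1 N m against the stop.

**Key:** the seating height matched the predicted value to within a millimetre. The head is turned about 1.37 rad, which puts the rotor near 1.25 once the play is taken off; the stop is at 1.222. At first I felt almost no torque at 1.41 rad. It rose to about 0.2 N m when I turned further, with the fingers slipping on the head, so I took that as the stop.

**One disagreement:** my first keyhole estimate from the wrist camera was about 5 mm off in y. A closer look corrected it before I inserted the key.

The robot never went near the carafe, filter holder or scoop, and they look unmoved in the pictures.

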